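# Load the grating insert into the vegetable slicer

### The job

Load the grating insert into the vegetable slicer with your fingertips alone, without gripping or lifting it: press the insert's tail hard down onto the channel floor against its sprung lift plate, and, still pressing, push it ahead under the steel bridge and the leaf spring until its nose is fully home against the end stop and the lift plate has sprung up behind it. Then take your fingers away. Leave the salt shaker, the small tin and the sauce dish where they stand.

Things in the scene. Friction and masses are not known exactly. Their poses are not given: they have to be found in the camera images.
- slicer: Slicer base, fixed: low grey channel 250 mm long, 116 mm wide, at a new place and yaw each time. Origin on the table, on the centre line, below the bridge's front face; +x is the loading direction, z up. Here, in its frame: channel floor z = 14 mm, x = -162 to 72 mm, open at the near end, 79 mm wide between side rails with tops at z = 36 mm.
- bridge_front (a point): Lower front edge of the fixed steel cross bridge, centre line: slicer x = 0, z = 24 mm, 10 mm clear above the channel floor. The bridge is 18 mm thick along x and reaches up to z = 46 mm; nothing on the slicer is higher.
- end_stop (a point): Foot of the end stop's face on the channel floor, centre line: slicer x = 72, z = 14 mm. The nose of the insert comes to rest here.
- insert: Loose grating insert lying in the channel's mouth: white plate 120 (x) x 76 (y) x 6 mm, steel grating in its front half, about 150 g. Origin: centre of its underside, x towards the nose (= slicer's x), z up. A cross rib 62 mm wide stands at x = -24 to -16 mm, up to z = 18 mm; behind it, x = -60 to -24 mm, is the flat finger shelf (z = 6 mm). Home: origin at x = 12, z = 14 mm of the slicer's frame.
- insert_nose (a point): Lower front edge of the insert, centre line (60 mm ahead of its origin). At the start it is 6 to 26 mm short of the bridge, and the insert lies on the lift plate, 12 mm above the channel floor, too high to pass under the bridge unless pressed down.
- insert_shelf (a point): Place to press: top of the insert's finger shelf, centre line, 14 mm behind the rear face of the rib and 22 mm ahead of the tail edge. A fingertip here presses the insert down and pushes it ahead against the rib. World height 32 mm at the start, 20 mm when pressed flat on the channel floor.
- lifter (a joint): Sprung lift plate, steel, 90 x 68 mm, in the channel floor at slicer x = -150 to -60 mm, under the insert: how far it is pressed down, m. 0 = up, top 12 mm above the floor; 0.012 = flush (limit 0.0125). Spring about 6 N at the top, 10 N flush. It must be kept down until the insert's tail has passed it (insert's origin past slicer x = 0); it then springs up behind the tail.
- leaf (a joint): Leaf spring behind the bridge: two steel tongues sloping down to curled tips at slicer x = 53 mm, 3 mm above the channel floor. Angle by which the tips are raised, rad: 0 at rest, about 0.1 when they lie on the insert, which they then press down with about 5 N and drag on.
- shaker: Salt shaker, 44 mm across, 90 mm high, standing loose to the left of the slicer; origin at the centre of its underside. Leave it.
- tin: Small open tin, 66 mm across, 52 mm high, standing loose to the right of the slicer; origin at the centre of its underside. Leave it.
- dish: White sauce dish, 109 mm across, 48 mm high, loose on the right of the table; origin at the centre of its underside. Leave it.
Things that resemble listed ones, but are neither listed nor needed, are in the scene too. There is more than one size of the insert; the job needs the largest.

How it is judged:
By the outcome, as a careful person would: the job done as asked, in the order asked, and still so for the second after the job is handed in, with the robot touching nothing.
It also fails if it takes over 37 s, if anything falls off the work surface, if the arm or the gripper's body presses on something with over 40 N, if the wrist force passes 120 N, or if a joint passes its speed limit or range.

### The arm

A 6-joint arm with a two-finger parallel gripper is mounted at the origin on a cart in front of the work surface, level with it; the furniture and walls round the work are solid. World frame = base frame: x ahead of the robot, y to its left, z up, the work surface at z = 0. Lengths are in m, angles in rad, forces in N, time in s.
With the tool pointing down it reaches from about 0.375 to 0.9 m from the base axis. Payload 3.1 kg.
Tool frame: the origin (TCP) lies on the centre line of the jaws, within the pads' length; the fingertips stand ahead of it and the grasp point (between the pads) is the TCP (arm.tips_ahead is the z of the fingertips in the tool frame, in m); z points along the fingers, y is the line along which they close (so a half turn about z gives the same grasp; the last joint's range is limited). The gripper opens to 87 mm and grips with 3 to 60 N. Pads are 19 mm wide; open, the fingers measure 117 mm over their backs; the gripper's body (75 mm by 190 mm) begins 51 mm behind the grasp point.
Start: joints at [1.006, 0.527, 1.433, -0, 1.181, -0.178], TCP at [0.236, 0.579, 0.242] pointing down, gripper open.
Joint ranges: [-3.08, 3.08], [-0.75, 2.2], [0.22, 2.44], [-1.43, 4.57], [0, 2.65], [-2.85, 2.85]. Speed limits (rad/s): [2.79, 2.79, 3.14, 3.14, 3.14, 3.14].

### API

Orientations are given as [roll, pitch, yaw] about the fixed x, y, z axes, in that order (R = Rz(yaw) Ry(pitch) Rx(roll)).
In Python, from plant import get_obs, read_camera, camera_params, sign_off, arm gives the robot as it stands.
- The arm moves only by the tool move_arm, never from a script. Its argument "commands" is one flat list of numbers, 5 for each row, row after row: the finger opening in cm, from 0 to 8.7, then the shift along the tool's x, y, z in cm, then the turn about the tool's z in rad. A call has 1 to 8 rows; each row shifts and turns the commanded pose from where the row before left it, along the tool's axes as they then stand; what a row does not reach is not made up. A row lasts 1/10 s, in which the tool goes at most 50 mm and 8.59 degrees, less where a joint would pass 70% of its speed; a pose out of reach is approached as far as the arm can. A call with a gripper value outside its range is refused whole. The fingers move at their own pace and stop on an object; "newtons" is the grip in N (left out, the last holds). Time passes only in rows, so rows that do not move let the fingers close. It gives the time, the measured TCP pose, the force, the opening and the grip force at its end, in the units of the state.
- get_obs(): the state, without advancing time (a new reading comes with each control period).
- read_camera(name): name is "scene" or "top"; returns (picture, depth): 400x640x3 uint8, blue, green, red; 400x640 float32, m along the optical axis (not along the pixel's ray), 0 where there is no reading.
- camera_params(name): a dict with "fx", "fy", "cx", "cy" (pixels), "rvec" (rotation vector, rad) and "tvec" (3), from world to camera coordinates, as OpenCV has them. Camera axes: x right, y down, z forward; pixel columns grow to the right and rows downward; lengths in m; the calibration is good to about 2 mm. A picture is of the moment at which its call begins. camera_params takes no time and is no camera call.
- sign_off(): hands the job in; it is judged then, once.
The state is a dict: "t": time; "joint_positions": joint angles; "dq": joint speeds; "joint_efforts": joint torques, N m; "ee_pos": TCP position; "orientation": TCP orientation; "ft_force": force on the tool from outside, world axes, zero at the start; "ft_torque": the same for the moment, N m; "width": finger opening in m; "gripper_force": force on a finger pad.
Only numpy, scipy, OpenCV 4.12 (cv2) and the standard library are available. Lean on these libraries where they do the work, as an engineer would, in place of code of your own. Each camera call takes 0.05 s, during which the arm holds its last target. There are 200 camera calls.

## Working session

There is one attempt and no reset: what is moved stays moved. The work goes in short steps, Python scripts to look and compute and a tool call to move; the robot and the scene stay as the last step left them, time stands still between calls to the robot, and variables do not carry over. Pictures are saved under pics/ and viewed, at most 10 in all, crops included, and the job is handed in when it is done.

Besides the shell and the picture viewer there is one more tool, called after "Emit:" as a command line: name --argument value ..., lists and objects as JSON in quotes. move_arm: Moves the arm, as the interface text tells. Its arguments: {"type":"object","properties":{"commands":{"type":"array"},"newtons":{"type":"number"}},"required":["commands"]}

```bash
ls; mkdir -p pics; python3 - <<'E'
from plant import *
import cv2,numpy as np
print(get_obs(), arm.tips_ahead)
for n in("scene","top"):
    p,d=read_camera(n); cv2.imwrite(f"pics/{n}0.png",p); np.save(f"{n}0.npy",d); print(n,camera_params(n))
E
```

```text
pics
{'t': 0.0, 'joint_positions': array([ 1.00548912e+00,  5.28483868e-01,  1.43386734e+00,  1.23422159e-07,
        1.18139379e+00, -1.78497653e-01]), 'dq': array([-0.00054947,  0.00062048,  0.00190384,  0.00087962,  0.00033717,
       -0.00168079]), 'joint_efforts': array([ 1.16029027e-03, -4.40050042e+01, -1.76587969e+01,  6.33771345e-02,
        5.83615224e-02, -1.79914496e-04]), 'ee_pos': array([0.23537646, 0.57825628, 0.24057183]), 'orientation': array([-3.13947453e+00, -3.82263341e-04,  2.75478265e+00]), 'ft_force': array([ 0.01938958,  0.79164759, -0.36357879]), 'ft_torque': array([0.02043547, 0.0172926 , 0.04701679]), 'gripper_force': 0.0, 'width': 0.08690265234313516} 0.019
scene {'fx': 415.2682881400445, 'fy': 415.2682881400445, 'cx': 319.02116229804415, 'cy': 200.91504012603198, 'rvec': array([ 1.80264463, -1.11375593,  0.66934636]), 'tvec': array([-0.32970521,  0.28199649,  0.77830023])}
top {'fx': 506.15334781956244, 'fy': 506.15334781956244, 'cx': 316.6571909912035, 'cy': 203.59468359458353, 'rvec': array([ 2.18033134, -2.21333091,  0.07302461]), 'tvec': array([-0.07584415,  0.56569401,  1.30484182])}
```

View pics/scene0.png

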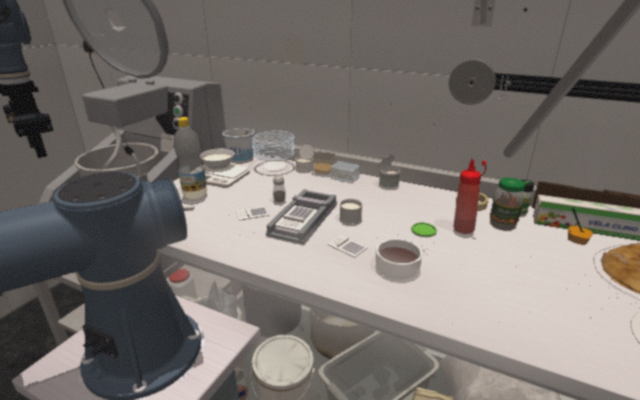

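View pics/top0.png

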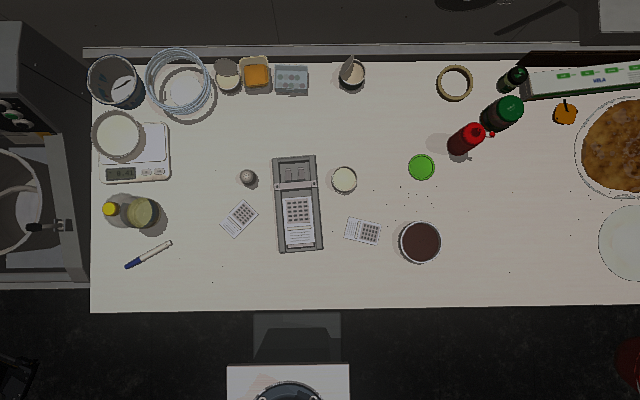

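The scene view shows the slicer at about (303,215), the shaker at (279,188), the tin at (350,211) and the dish at (398,258). In the top view the slicer runs from (298,252) up to (294,155), with the bridge at about (296,185) and the insert at about (299,220). Next I'll enlarge the slicer in the top view and cast rays.

```bash
cat > h.py <<'E'
import cv2,numpy as np
from plant import *
def cam(n):
    c=camera_params(n); K=np.array([[c['fx'],0,c['cx']],[0,c['fy'],c['cy']],[0,0,1]])
    return K,cv2.Rodrigues(c['rvec'])[0],np.array(c['tvec'])
def ray(n,uv,z):
    K,R,t=cam(n); o=-R.T@t; uv=np.atleast_2d(uv).astype(float)
    d=np.c_[uv,np.ones(len(uv))]@np.linalg.inv(K).T@R
    return o+d*((z-o[2])/d[:,2])[:,None]
def cloud(n,d):
    K,R,t=cam(n); v,u=np.indices(d.shape)
    p=np.dstack([(u-K[0,2])/K[0,0]*d,(v-K[1,2])/K[1,1]*d,d])
    return (p-t)@R
E
python3 - <<'E'
from h import *
p=cv2.imread('pics/top0.png'); d=np.load('top0.npy')
c=p[145:262,225:370]; cv2.imwrite('pics/topcrop.png',cv2.resize(c,None,fx=5,fy=5,interpolation=cv2.INTER_CUBIC))
C=cloud('top',d)
for uv in[(248,177),(130,205),(344,180),(420,242),(300,240),(298,215),(296,185)]: print(uv,C[uv[1],uv[0]].round(3))
# slicer mask: pixels that are 8-60mm high around slicer
m=((C[...,2]>.012)&(C[...,2]<.06)&(d>0)).astype(np.uint8)
n,l,s,_=cv2.connectedComponentsWithStats(m); k=l[220,300]; print(s[k])
P=C[l==k]; r=cv2.minAreaRect(P[:,:2].astype(np.float32)); print(r, cv2.boxPoints(r).round(3).tolist())
# rail tops & bridge tops
for lo,hi in((.031,.040),(.042,.05)):
    q=P[(P[:,2]>lo)&(P[:,2]<hi)]; print(len(q),cv2.minAreaRect(q[:,:2].astype(np.float32)))
E
```

```text
(248, 177) [0.629 0.085 0.089]
(130, 205) [0.556 0.33  0.214]
(344, 180) [ 0.623 -0.155  0.042]
(420, 242) [ 0.461 -0.348  0.036]
(300, 240) [ 0.471 -0.04   0.033]
(298, 215) [ 0.535 -0.036  0.034]
(296, 185) [ 0.612 -0.032  0.043]
[ 272  155   51   98 3990]
((0.5662167072296143, -0.03259383141994476), (0.2497328519821167, 0.11552006006240845), 3.8568429946899414) [[0.43799999356269836, 0.017000000923871994], [0.44600000977516174, -0.0989999994635582], [0.6949999928474426, -0.0820000022649765], [0.6869999766349792, 0.032999999821186066]]
2094 ((0.5664586424827576, -0.03243155777454376), (0.24189721047878265, 0.11092689633369446), 3.847472667694092)
323 ((0.5679656863212585, -0.03222605958580971), (0.22385123372077942, 0.10863874107599258), 3.6580140590667725)
```

View pics/topcrop.png

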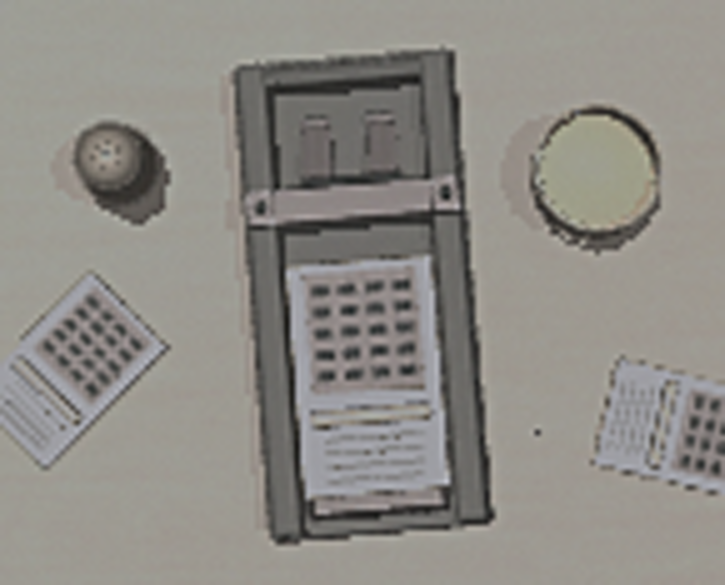

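The crop shows the bridge front edge at (250,225)–(465,212), the insert nose at (288,268)–(430,258), the rib at (310,418)–(430,408) and the tail at (307,497)–(447,485). The insert in the channel is the largest one; the two smaller decoys lie on the table.

```bash
python3 - <<'E'
from h import *
f=lambda L:np.array(L)/5.+[225-.4,145-.4]
a=np.deg2rad(3.8); u=np.array([np.cos(a),np.sin(a)]); v=np.array([-u[1],u[0]])
o=np.array([.5662,-.0326])+.037*u; print('origin',o)
for n,L,z in(('bridge top front',[(250,225),(465,212)],.046),('nose',[(288,268),(430,258)],.032),('rib top rear',[(310,425),(430,415)],.044),('tail',[(307,497),(447,485)],.032),('rail outer near',[(275,543),(492,520)],.036),('far',[(235,68),(453,50)],.036)):
    P=ray('top',f(L),z)[:,:2]; print(n,P.round(4).tolist(),'slicer',np.c_[(P-o)@u,(P-o)@v].round(4).tolist())
p=lambda x,y:(o+x*u+y*v).round(4)
print('bridge',p(0,0))
E
```

```text
origin [ 0.60311865 -0.03014787]
bridge top front [[0.6002, 0.0228], [0.6053, -0.0871]] slicer [[0.0006, 0.0531], [-0.0016, -0.057]]
nose [[0.5789, 0.0045], [0.583, -0.0688]] slicer [[-0.0219, 0.0362], [-0.0227, -0.0373]]
rib top rear [[0.4977, -0.0065], [0.5019, -0.0677]] slicer [[-0.1036, 0.0306], [-0.1035, -0.0307]]
tail [[0.4609, -0.0039], [0.4659, -0.0759]] slicer [[-0.1402, 0.0356], [-0.1399, -0.0365]]
rail outer near [[0.4378, 0.0125], [0.4478, -0.0986]] slicer [[-0.1621, 0.0535], [-0.1595, -0.058]]
far [[0.6825, 0.0305], [0.6903, -0.0823]] slicer [[0.0833, 0.0552], [0.0836, -0.0578]]
bridge [ 0.6031 -0.0301]
```

```bash
cat >> h.py <<'E'
a=np.deg2rad(3.8); u=np.array([np.cos(a),np.sin(a)]); v=np.array([-u[1],u[0]]); o=np.array([.6031,-.0301])
def tool(yaw,w):  # world xy -> tool xy, tool down
    x=np.array([np.cos(yaw),np.sin(yaw)]); y=np.array([x[1],-x[0]]); return x@w,y@w
def sl(s=None):
    s=s or get_obs(); w=s['ee_pos'][:2]-o
    print('t',round(s['t'],2),'slicer xy mm',(w@u*1e3).round(1),(w@v*1e3).round(1),'z tip',((s['ee_pos'][2]-.019)*1e3).round(1),'rpy',s['orientation'].round(4),'F',s['ft_force'].round(1),'w',round(s['width'],4))
E
python3 - <<'E'
from h import *
s=get_obs(); y=s['orientation'][2]; D=o-.122*u-s['ee_pos'][:2]; print(D,y)
for k in range(16):
    print(k,np.round(np.array(tool(y,D/16))*100,2), round(y,3)); y-=.14 if k<8 else 0
E
```

```text
[ 0.24596585 -0.61649923] 2.7547950231746383
0 [-2.88 -2.99] 2.755
1 [-3.27 -2.56] 2.615
2 [-3.59 -2.08] 2.475
3 [-3.85 -1.56] 2.335
4 [-4.03 -1.  ] 2.195
5 [-4.13 -0.43] 2.055
6 [-4.15  0.15] 1.915
7 [-4.08  0.72] 1.775
8 [-3.94  1.29] 1.635
9 [-3.94  1.29] 1.635
10 [-3.94  1.29] 1.635
11 [-3.94  1.29] 1.635
12 [-3.94  1.29] 1.635
13 [-3.94  1.29] 1.635
14 [-3.94  1.29] 1.635
15 [-3.94  1.29] 1.635
```

Emit:
move_arm --commands '[0,-2.88,-2.99,0,0.14,0,-3.27,-2.56,0,0.14,0,-3.59,-2.08,0,0.14,0,-3.85,-1.56,0,0.14,0,-4.03,-1.0,0,0.14,0,-4.13,-0.43,0,0.14,0,-4.15,0.15,0,0.14,0,-4.08,0.72,0,0.14]' --newtons 10

```text
t: 0.9
ee_pos: [0.3589, 0.2688, 0.2414]
orientation: [-3.141, 0.0, 1.629]
ft_force: [0.2, 0.3, 0.1]
width: 0.031
gripper_force: 0.0
```

Emit:
move_arm --commands '[0,-3.94,1.29,0,0,0,-3.94,1.29,0,0,0,-3.94,1.29,0,0,0,-3.94,1.29,0,0,0,-3.94,1.29,0,0,0,-3.94,1.29,0,0,0,-3.94,1.29,0,0,0,-3.94,1.29,0,0]'

```text
t: 1.7
ee_pos: [0.4821, -0.0392, 0.2413]
orientation: [-3.141, -0.0, 1.634]
ft_force: [1.1, -0.4, -0.3]
width: 0.0005
gripper_force: 0.0
```

Emit:
move_arm --commands '[0,0,0,0,0,0,0,0,0,0]'

```text
t: 1.9
ee_pos: [0.4817, -0.0382, 0.2411]
orientation: [-3.14, -0.001, 1.632]
ft_force: [0.6, 0.7, -0.6]
width: 0.0007
gripper_force: 0.0
```

```bash
python3 -c "
from h import *
sl(); D=(o-.122*u-get_obs()['ee_pos'][:2]); print(np.array(tool(get_obs()['orientation'][2],D))*100)"
```

```text
t 1.9 slicer xy mm -121.7 -0.1 z tip 222.1 rpy [-3.1403e+00 -9.0000e-04  1.6323e+00] F [ 0.6  0.7 -0.6] w 0.0007
[ 0.00506613 -0.02902551]
```

Emit:
move_arm --commands '[0,0,0,4,0,0,0,0,4,0,0,0,0,4,0,0,0,0,3.5,0,0,0,0,2,0,0,0,0,0,0]'

```text
t: 2.5
ee_pos: [0.4791, -0.0354, 0.0642]
orientation: [-3.135, -0.003, 1.637]
ft_force: [-0.7, -0.0, 0.7]
width: 0.0006
gripper_force: 0.0
```

```bash
python3 -c "
from h import *
sl()
p,d=read_camera('scene'); cv2.imwrite('pics/s1.png',cv2.resize(p[150:290,220:420],None,fx=4,fy=4,interpolation=2))"
```

```text
t 2.5 slicer xy mm -124.1 2.9 z tip 45.2 rpy [-3.1346e+00 -2.9000e-03  1.6366e+00] F [-0.7 -0.   0.7] w 0.0006
```

View pics/s1.png

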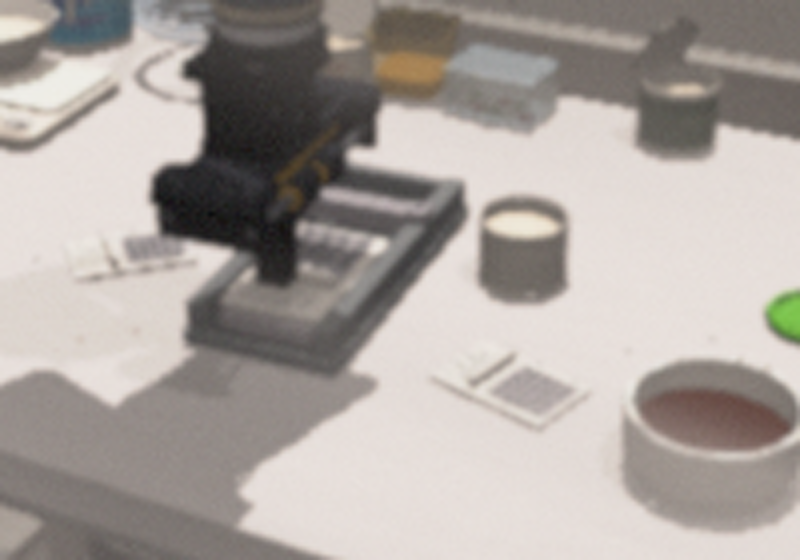

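The view shows the closed fingers over the finger shelf at crop (278,280), just behind the rib. Next I correct y and press.

Emit:
move_arm --commands '[0,-0.2,0.1,0.5,0,0,0,0,0.5,0,0,0,0,0,0]'

```text
t: 2.85
ee_pos: [0.4834, -0.0395, 0.0571]
orientation: [3.14, 0.0, 1.635]
ft_force: [-0.1, -0.2, 0.2]
width: 0.0003
gripper_force: 0.0
```

```bash
python3 -c "
from h import *
sl()"
```

```text
t 2.85 slicer xy mm -120.0 -1.5 z tip 38.1 rpy [3.1404e+00 5.0000e-04 1.6349e+00] F [-0.1 -0.2  0.2] w 0.0003
```

Emit:
move_arm --commands '[0,0.1,-0.2,0.4,0,0,0,0,0.4,0,0,0,0,0.4,0,0,0,0,0,0]'

```text
t: 3.25
ee_pos: [0.481, -0.0386, 0.0445]
orientation: [3.141, -0.0, 1.635]
ft_force: [-0.5, 1.0, 6.5]
width: 0.0004
gripper_force: 3.0
```

Emit:
move_arm --commands '[0,0,0,0.3,0,0,0,0,0.2,0,0,0,0,0,0]'

```text
t: 3.55
ee_pos: [0.4811, -0.0386, 0.0398]
orientation: [3.141, 0.0, 1.635]
ft_force: [-0.6, 0.7, 7.9]
width: 0.0002
gripper_force: 3.8
```

```bash
python3 -c "
from h import *
sl()"
```

```text
t 3.55 slicer xy mm -122.3 -0.4 z tip 20.8 rpy [3.1414 0.     1.6346] F [-0.6  0.7  7.9] w 0.0002
```

Emit:
move_arm --commands '[0,0,0,0.2,0,0,0,0,0,0]'

```text
t: 3.75
ee_pos: [0.4811, -0.0386, 0.0393]
orientation: [3.141, 0.0, 1.635]
ft_force: [-2.9, 1.2, 19.8]
width: 0.0003
gripper_force: 9.9
```

Emit:
move_arm --commands '[0,0,0,0.2,0,0,0,0,0,0]'

```text
t: 3.95
ee_pos: [0.481, -0.0386, 0.0392]
orientation: [3.14, 0.001, 1.635]
ft_force: [-4.8, 1.7, 38.1]
width: 0.0006
gripper_force: 19.0
```

Emit:
move_arm --commands '[0,0,0,-0.1,0,0,0,0.3,0,0,0,0,0.5,0,0,0,0,0.5,0,0,0,0,0.5,0,0,0,0,0,0,0]'

```text
t: 4.55
ee_pos: [0.4856, -0.0367, 0.0392]
orientation: [-3.114, -0.005, 1.64]
ft_force: [-26.3, -11.6, 46.4]
width: 0.0008
gripper_force: 23.2
```

```bash
python3 -c "
from h import *
sl()
p,d=read_camera('top'); cv2.imwrite('pics/t1.png',cv2.resize(p[145:262,225:370],None,fx=3,fy=3,interpolation=2))
q,d=read_camera('scene'); cv2.imwrite('pics/s2.png',cv2.resize(q[180:250,260:350],None,fx=7,fy=7,interpolation=2))
sl()"
```

```text
t 4.55 slicer xy mm -117.7 1.2 z tip 20.2 rpy [-3.1138 -0.005   1.6397] F [-26.3 -11.6  46.4] w 0.0008
t 4.65 slicer xy mm -117.7 1.2 z tip 20.2 rpy [-3.1144 -0.0049  1.6395] F [-24.9 -11.5  46.5] w 0.0002
```

View pics/s2.png

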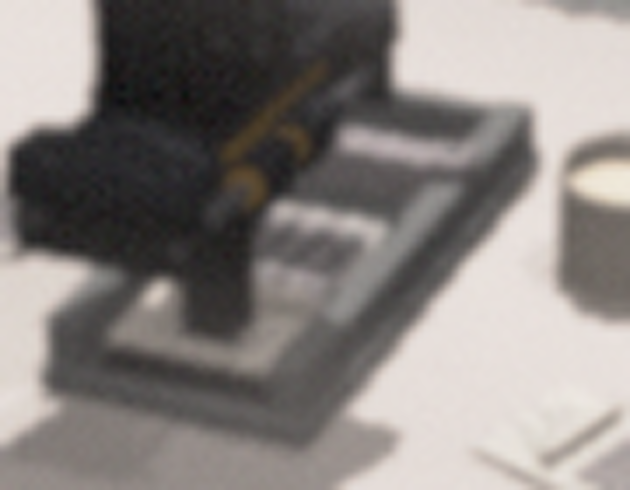

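It moved about 5 mm of the commanded 18 mm, held by friction at 46 N of press and a side load. I'll ease the press and centre the tool.

Emit:
move_arm --commands '[0,0,0,-0.1,0,0,-0.1,0,-0.1,0,0,0,0,0,0]'

```text
t: 4.95
ee_pos: [0.4935, -0.0374, 0.0394]
orientation: [-3.131, -0.003, 1.635]
ft_force: [-8.7, -0.9, 18.0]
width: 0.0007
gripper_force: 8.8
```

```bash
python3 -c "
from h import *
sl(); s=get_obs(); print(s['joint_positions'].round(4),s['joint_efforts'].round(1),s['ft_torque'].round(2))"
```

```text
t 4.95 slicer xy mm -109.8 -0.0 z tip 20.4 rpy [-3.131  -0.0033  1.6352] F [-8.7 -0.9 18. ] w 0.0007
[-3.0140e-01  7.0870e-01  1.8946e+00 -1.4000e-03  5.4930e-01 -3.6460e-01] [  0.5 -33.2  -9.6   0.6  -2.5  -0. ] [-0.16  1.7  -0.03]
```

View pics/t1.png

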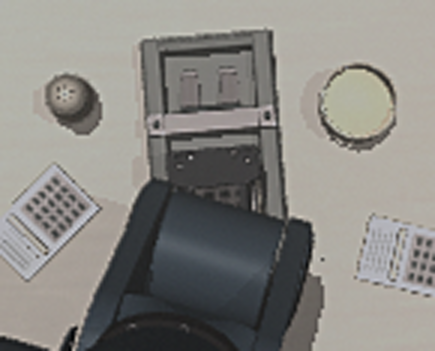

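Emit:
move_arm --commands '[0,0,0.4,0,0,0,0,0.4,0,0,0,0,0.2,0,0,0,0,0,0,0]'

```text
t: 5.35
ee_pos: [0.5006, -0.0362, 0.0393]
orientation: [-3.124, -0.005, 1.636]
ft_force: [-13.6, -1.5, 22.0]
width: 0.0003
gripper_force: 11.2
```

```bash
python3 -c "
from h import *
sl()
q,d=read_camera('scene'); cv2.imwrite('pics/s3.png',cv2.resize(q[180:250,260:350],None,fx=7,fy=7,interpolation=2))
"
```

```text
t 5.35 slicer xy mm -102.6 0.7 z tip 20.3 rpy [-3.1242 -0.0047  1.6364] F [-13.6  -1.5  22. ] w 0.0003
```

View pics/s3.png

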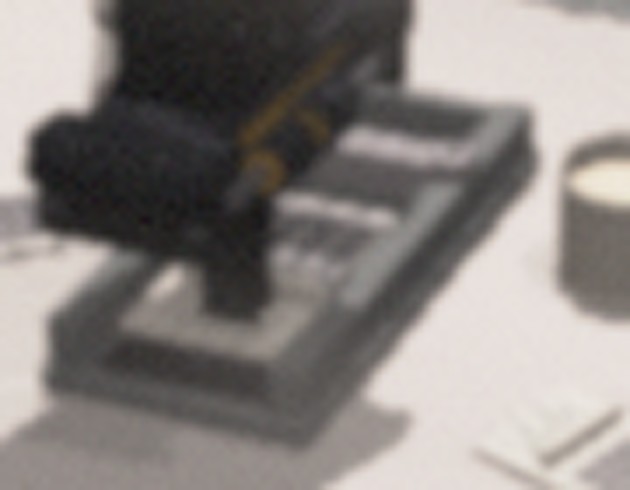

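```bash
python3 - <<'E'
from h import *
f=lambda L:np.array(L)/7.+[260-.43,180-.43]
for n,L,z in(('nose',[(300,198),(395,217)],.020),('tail',[(120,328),(270,362)],.020),('bridge front lower',[(345,150),(455,175)],.024)):
    P=ray('scene',f(L),z)[:,:2]; print(n,np.c_[(P-o)@u,(P-o)@v].round(4).tolist())
E
```

```text
nose [[-0.0063, 0.0171], [-0.0064, -0.0269]]
tail [[-0.1305, 0.0371], [-0.131, -0.0283]]
bridge front lower [[0.0343, 0.0144], [0.031, -0.0387]]
```

Emit:
move_arm --commands '[0,0,0.5,0,0,0,0,0.5,0,0,0,0,0.5,0,0,0,0,0,0,0]'

```text
t: 5.8
ee_pos: [0.517, -0.0355, 0.0393]
orientation: [-3.127, -0.004, 1.636]
ft_force: [-12.6, -1.8, 20.0]
width: 0.0003
gripper_force: 10.2
```

Emit:
move_arm --commands '[0,-0.05,0.5,0,0,0,0,0.5,0,0,0,0,0.5,0,0,0,0,0,0,0]'

```text
t: 6.2
ee_pos: [0.5328, -0.0351, 0.0394]
orientation: [-3.128, -0.004, 1.636]
ft_force: [-10.8, -0.0, 20.1]
width: 0.0004
gripper_force: 9.5
```

```bash
python3 -c "
from h import *
sl(); s=get_obs(); print(s['joint_positions'].round(4),s['joint_efforts'].round(1))"
```

```text
t 6.2 slicer xy mm -70.5 -0.3 z tip 20.4 rpy [-3.1285 -0.0036  1.6359] F [-10.8  -0.   20.1] w 0.0004
[-2.7470e-01  7.3230e-01  1.7934e+00 -1.7000e-03  6.2940e-01 -3.3840e-01] [  0.3 -34.7 -11.9   0.6  -3.1   0. ]
```

Emit:
move_arm --commands '[0,0,0.5,0.05,0,0,0,0.5,0,0,0,0,0.5,0,0,0,0,0,0,0]'

```text
t: 6.6
ee_pos: [0.5461, -0.0341, 0.0393]
orientation: [-3.125, -0.004, 1.636]
ft_force: [-14.7, -0.7, 24.2]
width: 0.0007
gripper_force: 12.3
```

Emit:
move_arm --commands '[0,0,0.5,0,0,0,0,0.5,0,0,0,0,0.3,0,0,0,0,0,0,0]'

```text
t: 7.0
ee_pos: [0.5555, -0.0333, 0.0393]
orientation: [-3.117, -0.005, 1.638]
ft_force: [-19.6, -2.8, 30.5]
width: 0.0001
gripper_force: 14.8
```

```bash
python3 -c "
from h import *
sl()"
```

```text
t 7.0 slicer xy mm -47.7 -0.1 z tip 20.3 rpy [-3.1167 -0.0047  1.6377] F [-19.6  -2.8  30.5] w 0.0001
```

Emit:
move_arm --commands '[0,0,0.5,-0.05,0,0,0,0.5,0,0,0,0,0.3,0,0,0,0,0,0,0]'

```text
t: 7.4
ee_pos: [0.5645, -0.0321, 0.0394]
orientation: [-3.108, -0.006, 1.638]
ft_force: [-26.8, -5.4, 31.5]
width: 0.0001
gripper_force: 24.5
```

```bash
python3 -c "
from h import *
sl()"
```

```text
t 7.4 slicer xy mm -38.7 0.5 z tip 20.4 rpy [-3.1079 -0.0064  1.6383] F [-26.8  -5.4  31.5] w 0.0001
```

Emit:
move_arm --commands '[0,-0.05,0.4,-0.05,0,0,0,0.4,-0.05,0,0,0,0,0,0]'

```text
t: 7.7
ee_pos: [0.5806, -0.0325, 0.0394]
orientation: [-3.126, -0.004, 1.636]
ft_force: [-11.4, -0.5, 13.4]
width: 0.0006
gripper_force: 13.0
```

```bash
python3 -c "
from h import *
sl()"
```

```text
t 7.7 slicer xy mm -22.6 -0.9 z tip 20.4 rpy [-3.1258 -0.0038  1.636 ] F [-11.4  -0.5  13.4] w 0.0006
```

Emit:
move_arm --commands '[0,0.05,0.5,0,0,0,0,0.5,0,0,0,0,0,0,0]'

```text
t: 8.0
ee_pos: [0.5839, -0.0317, 0.0394]
orientation: [-3.11, -0.005, 1.638]
ft_force: [-23.3, -5.2, 24.8]
width: 0.0004
gripper_force: 20.0
```

```bash
python3 -c "
from h import *
sl()
q,d=read_camera('scene'); cv2.imwrite('pics/s4.png',cv2.resize(q[180:250,260:350],None,fx=7,fy=7,interpolation=2))"
```

```text
t 8.0 slicer xy mm -19.3 -0.3 z tip 20.4 rpy [-3.11   -0.0049  1.6382] F [-23.3  -5.2  24.8] w 0.0004
```

View pics/s4.png

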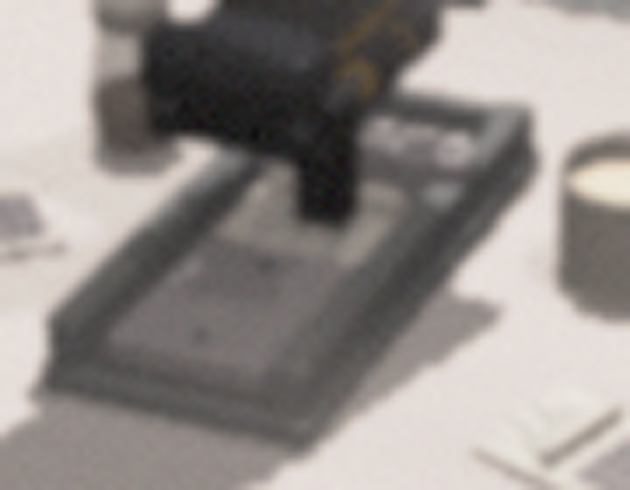

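```bash
python3 - <<'E'
from h import *
f=lambda L:np.array(L)/7.+[260-.43,180-.43]
for z in(.020,.026):
    P=ray('scene',f([(212,238),(350,264)]),z)[:,:2]; print(np.c_[(P-o)@u,(P-o)@v].round(4).tolist())
E
```

```text
[[-0.0518, 0.0361], [-0.0499, -0.0257]]
[[-0.0614, 0.0311], [-0.0595, -0.0301]]
```

Emit:
move_arm --commands '[0,0,0.4,-0.1,0,0,0,0.4,0,0,0,0,0,0,0]'

```text
t: 8.35
ee_pos: [0.5843, -0.0315, 0.0395]
orientation: [-3.093, -0.007, 1.64]
ft_force: [-34.4, -10.4, 29.7]
width: 0.0007
gripper_force: 25.6
```

```bash
python3 -c "
from h import *
sl()"
```

```text
t 8.35 slicer xy mm -18.9 -0.2 z tip 20.5 rpy [-3.093  -0.0066  1.6397] F [-34.4 -10.4  29.7] w 0.0007
```

The insert is against the end stop: the force rose 11 N with 0.4 mm of movement, and the tail is at about -48 mm. I'll unload the push partly, then lift off.

Emit:
move_arm --commands '[0,0,-0.4,0,0,0,0,-0.4,0,0,0,0,-0.4,0,0,0,0,-0.3,0,0,0,0,0,0,0]'

```text
t: 8.85
ee_pos: [0.5835, -0.0316, 0.0394]
orientation: [-3.126, -0.004, 1.635]
ft_force: [-9.3, 0.4, 7.8]
width: 0.0003
gripper_force: 7.4
```

```bash
python3 -c "
from h import *
sl()"
```

```text
t 8.85 slicer xy mm -19.6 -0.2 z tip 20.4 rpy [-3.1261 -0.0043  1.6353] F [-9.3  0.4  7.8] w 0.0003
```

Emit:
move_arm --commands '[0,0,-0.4,0,0,0,0,-0.2,-0.05,0,0,0,0,0,0]'

```text
t: 9.15
ee_pos: [0.5835, -0.0333, 0.0405]
orientation: [-3.138, -0.001, 1.635]
ft_force: [-3.1, 1.0, -0.2]
width: 0.0007
gripper_force: 1.6
```

```bash
python3 -c "
from h import *
sl()"
```

```text
t 9.15 slicer xy mm -19.8 -1.9 z tip 21.5 rpy [-3.1385e+00 -8.0000e-04  1.6350e+00] F [-3.1  1.  -0.2] w 0.0007
```

Off the shelf with a light rib contact. I'll back off 4 mm, then go up.

Emit:
move_arm --commands '[0,0,-0.4,-0.1,0,0,0,-0.2,-0.3,0,0,0,0,-1,0,0,0,0,-3,0,0,0,0,-4,0,0,0,0,-4,0,0,0,0,-4,0,0,0,-2,-3,0]'

```text
t: 9.95
ee_pos: [0.5626, -0.0359, 0.2394]
orientation: [3.132, 0.003, 1.635]
ft_force: [-0.3, 0.7, 0.5]
width: 0.0003
gripper_force: 0.0
```

Emit:
move_arm --commands '[0,0,-4,0,0,0,0,-4,0,0,0,4,-2,0,0,0,4,0,0,0,0,4,0,0,0,0,4,0,0,0,0,4,0,0,0,0,4,0,0,0]'

```text
t: 10.75
ee_pos: [0.4443, 0.1997, 0.2364]
orientation: [3.138, -0.0, 1.635]
ft_force: [0.9, -0.1, -0.0]
width: 0.0006
gripper_force: 0.0
```

```bash
python3 -c "
from h import *
sl()
q,d=read_camera('scene'); p,d=read_camera('top'); r=lambda i:cv2.resize(i,(560,300),interpolation=2)
cv2.imwrite('pics/f.png',np.vstack([r(q[170:245,250:390]),r(p[150:255,220:416])]))"
```

```text
t 10.75 slicer xy mm -143.3 239.8 z tip 217.4 rpy [ 3.1383e+00 -4.0000e-04  1.6346e+00] F [ 0.9 -0.1 -0. ] w 0.0006
```

View pics/f.png

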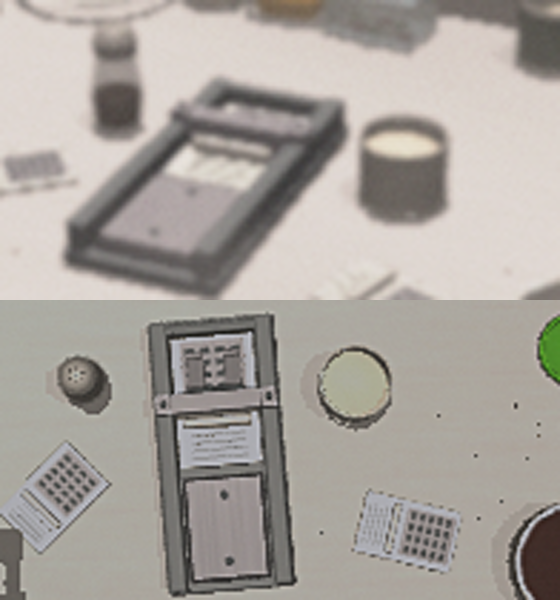

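The insert is under the bridge and the leaf, with the lift plate exposed behind it; shaker, tin and dish are undisturbed. One check in numbers before handing in.

```bash
python3 - <<'E'
from h import *
f=lambda L:np.array(L)/2.857+[220-.3,150-105-.3]+[0,0]
g=lambda L:(np.array(L)-[0,300])/2.857+[220-.3,150-.3]
for n,L,z in(('tail',[(180,471),(260,464)],.020),('nose',[(172,340),(252,333)],.020),('plate front',[(187,482),(265,474)],.026),('rib top rear',[(187,425),(250,420)],.032)):
    P=ray('top',g(L),z)[:,:2]; print(n,np.c_[(P-o)@u,(P-o)@v].round(4).tolist())
p,d=read_camera('top'); C=cloud('top',d); w=C[...,:2]-o; X=w@u; Y=w@v
for n,a,b in(('plate',-.14,-.07),('shelf',-.045,-.02),('rail',-.14,-.07)):
    m=(X>a)&(X<b)&((abs(Y)<.025) if n!='rail' else (abs(abs(Y)-.049)<.004)); print(n,np.median(C[...,2][m]).round(4))
for uv in[(248,177),(344,180),(420,242)]: print(uv,C[uv[1],uv[0]].round(3))
E
```

```text
tail [[-0.0506, 0.0378], [-0.0502, -0.0353]]
nose [[0.0696, 0.0357], [0.0701, -0.0377]]
plate front [[-0.0614, 0.0319], [-0.0599, -0.0391]]
rib top rear [[-0.0103, 0.0276], [-0.0103, -0.0295]]
plate 0.0267
shelf 0.02
rail 0.0359
(248, 177) [0.628 0.084 0.096]
(344, 180) [ 0.622 -0.155  0.045]
(420, 242) [ 0.461 -0.348  0.036]
```

```bash
python3 - <<'E'
from h import *
p=np.mean([read_camera('top')[0].astype(float) for _ in range(4)],0).astype(np.uint8)
a=cv2.imread('pics/top0.png'); r=lambda i:cv2.resize(i[150:193,268:322],None,fx=7,fy=12,interpolation=0)
cv2.imwrite('pics/g.png',np.hstack([r(a),r(p)]))
# profile along slicer x on plane z=.020 at y between columns of leaf
K,R,t=cam('top')
g=cv2.cvtColor(p,6).astype(np.float32); g0=cv2.cvtColor(a,6).astype(np.float32)
for x in np.arange(.056,.092,.002):
    q=[np.r_[o+x*u+y*v,.02] for y in (-.03,-.027,-.024,0,.003,-.003,.024,.027,.03)]
    P=cv2.projectPoints(np.array(q),cv2.Rodrigues(R)[0],t,K,None)[0].reshape(-1,1,2).astype(np.float32)
    print(round(x*1e3),cv2.remap(g,P,None,1).mean().round(),cv2.remap(g0,P,None,1).mean().round())
E
```

```text
56 137.0 108.0
58 126.0 109.0
60 136.0 109.0
62 151.0 109.0
64 156.0 110.0
66 159.0 111.0
68 176.0 92.0
70 134.0 59.0
72 66.0 45.0
74 48.0 49.0
76 95.0 88.0
78 112.0 102.0
80 109.0 99.0
82 99.0 89.0
84 85.0 76.0
86 105.0 95.0
88 145.0 132.0
90 177.0 162.0
```

View pics/g.png

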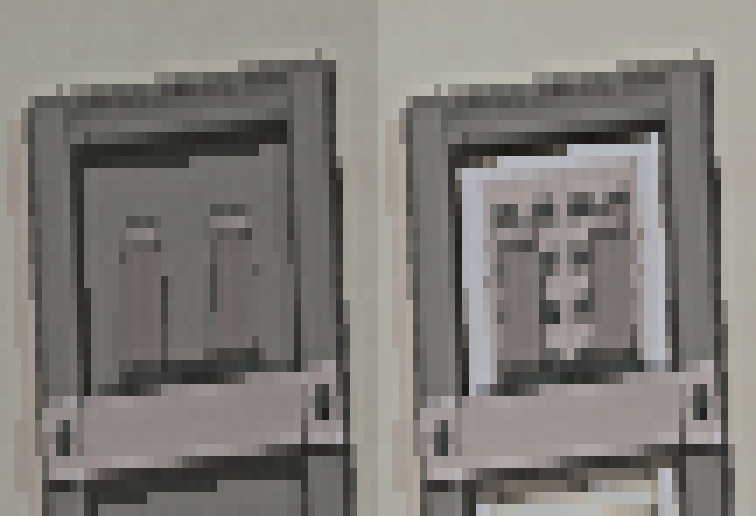

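The left panel (start) shows the dark stop face beginning at row ~145. In the right panel the white nose edge (row ~150, left end ~165) runs right up to it, with no floor between. The profile agrees: stop foot at about 69.7 mm and nose at about 70.8 mm, so the insert is home.

```bash
python3 -c "
from plant import *
print(sign_off())"
```

```text
the job is handed in; nothing more can be done
None
```

The insert is fully home against the end stop, the lift plate is up behind it, the shaker, tin and dish stand where they were, and the job was handed in with the arm clear, about 11 s into the allowed 37 s.

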